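# Load the dry block warmer: every bottle into the block bored for it

### The arm

A 6-joint arm with a two-finger parallel gripper is mounted at the origin on a cart in front of the work surface, level with it; the furniture and walls round the work are solid. World frame = base frame: x ahead of the robot, y to its left, z up, the work surface at z = 0. Lengths are in m, angles in degrees, forces in N, time in s.
With the tool pointing down it reaches from about 0.275 to 0.975 m from the base axis. Payload 8.4 kg.
Tool frame: the origin (TCP) lies midway between the tips of the shut fingers; the grasp point (between the pads) lies 19 mm behind it; x points along the fingers, z is the direction in which the jaws open and shut, and the axes are right-handed (so a half turn about x gives the same grasp; the last joint's range is limited). The gripper opens to 92 mm and grips with 3 to 60 N. Pads are 20 mm wide; open, the fingers measure 128 mm over their backs; the gripper's body (75 mm by 189 mm) begins 69 mm behind the grasp point.
Start: joints at [-64.824, 20.225, 93.587, -0, 66.188, -0.138], TCP at [0.267, -0.565, 0.215] pointing down, gripper open.
Joint ranges: [-150.9, 150.9], [-52.94, 120.26], [3.33, 152.33], [-74.26, 254.26], [0, 154.13], [-172.89, 172.89]. Speed limits (degrees/s): [127.2, 127.2, 159.86, 180, 180, 180].

### API

Orientations are given as [roll, pitch, yaw] about the fixed x, y, z axes, in that order (R = Rz(yaw) Ry(pitch) Rx(roll)).
In Python, from bench import sense, get_image, finish_job gives the robot as it stands. The module is installed in compiled form; this text tells all that it offers.
- The arm moves only by the tool arm_command, never from a script. Its argument "targets" is a list of rows, each an object with "delta_pos": the shift along the tool's x, y, z in m, a list of three; "spin": the turn about the tool's x in degrees. A call has 1 to 5 rows; each row is the pose to reach, as a shift and turn from the pose commanded when the call began, along the tool's axes at that moment; what a row does not reach only later rows make up. A row lasts 1/10 s, in which the tool goes at most 50 mm and 8.59 degrees, less where a joint would pass 70% of its speed; a pose out of reach is approached as far as the arm can. A call with a gripper value outside its range is refused whole. "claw" is the finger opening in m, from 0 to 0.0919, set as the call begins (left out, the last holds). The fingers move at their own pace and stop on an object; "grip_force" is the grip in N (left out, the last holds). Time passes only in rows, so rows that repeat a pose let the fingers close. It gives the time, the measured TCP pose, the force and the opening at its end, in the units of the state.
- sense(): the state, without advancing time (a new reading comes with each control period).
- get_image(name): name is "side" or "top" or "wrist"; returns a dict with "color" (420x560x3 uint8, blue, green, red), "camera_matrix" (3x3 intrinsics, pixels), "dist" ([k1, k2, p1, p2, k3] as OpenCV has them; the pictures are not rectified), "pose" (4x4, takes a point from camera to world coordinates). Camera axes: x right, y down, z forward; pixel columns grow to the right and rows downward; lengths in m; the calibration is good to about 2 mm. A picture is of the moment at which its call begins. There is no depth.
- finish_job(): hands the job in, once; it reports no verdict.
The state is a dict: "clock": time; "joint_positions": joint angles; "joint_vel": joint speeds; "tau": joint torques, N m; "position": TCP position; "tcp_rot": TCP orientation; "wrist_force": force on the tool from outside, world axes, zero at the start; "ft_torque": the same for the moment, N m; "grip_width": opening from 0.0 (shut) to 1.0 (fully open).
Only numpy, scipy, OpenCV 4.12 (cv2) and the standard library are available. Lean on these libraries where they do the work, as an engineer would, in place of code of your own. Each camera call takes 0.05 s, during which the arm holds its last target. There are 200 camera calls.

### The job

Load the dry block warmer with the five bottles that stand loose in front of the bench scale and beside it: stand each one upright, fully down on the floor of a well, in the block bored for its size (two dropper bottles, two small brown bottles, one larger clear bottle). One bottle to a well, lowered in gently and never dropped; leave the big amber bottle and the empty beaker where they stand.

Things in the scene. Friction and masses are not known exactly. Their poses are not given: they have to be found in the camera images.
- dropper_1_mid (a point): Dropper bottle: slender brown bottle with black collar and rubber bulb, 102 mm tall, upright and loose, about 70 g. Body round, 33 mm wide up to 62 mm above its foot (grip it there), collar 24 mm wide, bulb 13 mm. The point lies on its axis half-way up, 51 mm above its foot; z is the bottle's axis, its yaw means nothing. Goes into block_dropper.
- dropper_2_mid (a point): The second dropper bottle, just like the first; the point lies 51 mm above its foot. Either may go to either well of its block.
- small_1_mid (a point): Small brown bottle with a red screw cap, 44 mm wide and 89 mm tall, upright and loose, about 150 g. The point lies on its axis half-way up, 44.5 mm above its foot, where it is gripped; z is the bottle's axis. Goes into block_small.
- small_2_mid (a point): The second small brown bottle, just like the first; the point lies 44.5 mm above its foot. Either may go to either well of its block.
- large_mid (a point): Larger clear bottle with a blue screw cap, 56 mm wide and 113 mm tall, upright and loose, about 320 g. The point lies on its axis half-way up, 56.5 mm above its foot; grip it 65 to 85 mm above the foot so that the gripper clears the cap; z is the bottle's axis. Goes into block_large.
- block_dropper: Aluminium block with the two narrowest wells, one of three blocks (each 142 x 84 x 50 mm, fixed) side by side, 87 mm apart centre to centre, in the white warmer; their order changes. Origin: centre of its underside, 21 mm above the bench; x along its long side, away from the control panel; z up. Wells at x = -34 and +34 mm, y = 0: 43 mm wide (51 at the flared mouth), 20 mm deep, floor 30 mm above the origin.
- block_small: Aluminium block with the two wells of middle width; outer size and frame as block_dropper. Wells at x = -34 and +34 mm, y = 0: 54 mm wide (62 at the flared mouth), 20 mm deep, floor 30 mm above the origin. Bottles in it stand 24 mm apart along x, so let the fingers close along y.
- block_large: Aluminium block with one wide well; outer size and frame as block_dropper. Well in its middle (x = 0, y = 0): 66 mm wide (74 at the flared mouth), 20 mm deep, floor 30 mm above the origin. Block tops are 71 mm above the bench and the highest part of the warmer.
- amber_mid (a point): Big amber bottle with a black cap, 66 mm wide and 137 mm tall, loose, at the back of the work; it belongs in no block and stays where it is. The point lies 68 mm above its foot.
- beaker_mid (a point): Empty glass beaker, 56 mm wide and 70 mm tall, loose, between the bottles and the amber bottle; it stays where it is. The bench scale beside it and behind the front row is 62 mm high. The point lies 35 mm above its foot.
There are look-alikes about, which are no part of the job. Leave any yellow look-alike of the part that bears dropper_2_mid alone.

How it is judged (in metres and radians):
At the end, for the whole second after the job is handed in: Every bottle stands in a well of its own block, foot within 5 mm of the well's floor, within 8 mm of the well's centre and 0.12 rad of upright, released, below 20 mm/s. Amber bottle and beaker upright within 25 mm of their start ((x of dropper_1_mid in the frame of block_dropper between -0.042 and -0.026 m or x of dropper_1_mid in the frame of block_dropper between 0.026 and 0.042 m) and y of dropper_1_mid in the frame of block_dropper between -0.008 and 0.008 m and z of each of dropper_1_mid, dropper_2_mid in the frame of block_dropper below 0.086 m and angle between each of dropper_1_mid, dropper_2_mid, small_1_mid, small_2_mid, large_mid, amber_mid, beaker_mid's own z axis and vertical below 0.12 rad and linear speed of each of dropper_1, dropper_2, small_1, small_2, large below 0.02 m/s and contact force between the fingers and dropper_1 below 0.1 N and (x of dropper_2_mid in the frame of block_dropper between -0.042 and -0.026 m or x of dropper_2_mid in the frame of block_dropper between 0.026 and 0.042 m) and y of dropper_2_mid in the frame of block_dropper between -0.008 and 0.008 m and contact force between the fingers and dropper_2 below 0.1 N and (x of small_1_mid in the frame of block_small between -0.042 and -0.026 m or x of small_1_mid in the frame of block_small between 0.026 and 0.042 m) and y of small_1_mid in the frame of block_small between -0.008 and 0.008 m and z of each of small_1_mid, small_2_mid in the frame of block_small below 0.0795 m and contact force between the fingers and small_1 below 0.1 N and (x of small_2_mid in the frame of block_small between -0.042 and -0.026 m or x of small_2_mid in the frame of block_small between 0.026 and 0.042 m) and y of small_2_mid in the frame of block_small between -0.008 and 0.008 m and contact force between the fingers and small_2 below 0.1 N and x of large_mid in the frame of block_large between -0.008 and 0.008 m and y of large_mid in the frame of block_large between -0.008 and 0.008 m and z of large_mid in the frame of block_large below 0.0915 m and contact force between the fingers and large below 0.1 N and distance of each of amber_mid, beaker_mid from where it was at the start of the episode below 0.025 m); the robot touches nothing.
It fails at once if a bottle is let go in mid-air, its foot more than 18 mm above the top of the blocks ((contact force between anything else and dropper_1 below 0.02 N and height (world z) of dropper_1_mid above 0.14 m) or (contact force between anything else and dropper_2 below 0.02 N and height (world z) of dropper_2_mid above 0.14 m) or (contact force between anything else and small_1 below 0.02 N and height (world z) of small_1_mid above 0.1335 m) or (contact force between anything else and small_2 below 0.02 N and height (world z) of small_2_mid above 0.1335 m) or (contact force between anything else and large below 0.02 N and height (world z) of large_mid above 0.1455 m)).
It also fails if it takes over 131 s, if anything falls off the work surface, if the arm or the gripper's body presses on something with over 40 N, if the wrist force passes 120 N, or if a joint passes its speed limit or range.

## Working session

There is one attempt and no reset: what is moved stays moved. The work goes in short steps, Python scripts to look and compute and a tool call to move; the robot and the scene stay as the last step left them, time stands still between calls to the robot, and variables do not carry over. Pictures are saved under pics/ and viewed, about 12 in all and at most 16, crops included, and the job is handed in when it is done.

Besides the shell and the picture viewer there is one more tool, called after "Emit:" as name(argument=value, ...) on one line, values as JSON. arm_command: Moves the arm, as the interface text tells. Its arguments: {"type":"object","properties":{"targets":{"type":"array"},"claw":{"type":"number"},"grip_force":{"type":"number"}},"required":["targets"]}

```bash
mkdir -p pics
cat > h.py <<'E'
import numpy as np, cv2
from bench import sense, get_image, finish_job
def ray(im,uv):
    p=cv2.undistortPoints(np.array([[uv]],float),im["camera_matrix"],np.array(im["dist"]))[0,0]
    T=np.array(im["pose"]); d=T[:3,:3]@np.array([p[0],p[1],1]); return T[:3,3],d
def onz(im,uv,z):
    o,d=ray(im,uv); return o+d*(z-o[2])/d[2]
def proj(im,P):
    T=np.linalg.inv(np.array(im["pose"])); r,_=cv2.Rodrigues(T[:3,:3])
    return cv2.projectPoints(np.array(P,float).reshape(-1,3),r,T[:3,3],im["camera_matrix"],np.array(im["dist"]))[0][:,0]
E
python3 - <<'E'
from h import *
import pickle
for n in ("top","side"):
    im=get_image(n); pickle.dump(im,open(n+".pkl","wb")); cv2.imwrite(f"pics/{n}0.png",im["color"])
    print(n,np.round(im["pose"],3).tolist(),np.round(im["camera_matrix"],1).tolist())
print(sense())
E
```

```text
top [[-0.027, -0.996, 0.085, 0.511], [-1.0, 0.028, 0.005, -0.004], [-0.007, -0.085, -0.996, 1.082], [0.0, 0.0, 0.0, 1.0]] [[410.7, 0.0, 278.5], [0.0, 410.7, 207.7], [0.0, 0.0, 1.0]]
side [[1.0, 0.016, -0.017, 0.591], [0.022, -0.533, 0.846, -0.823], [0.004, -0.846, -0.533, 0.568], [0.0, 0.0, 0.0, 1.0]] [[409.9, 0.0, 286.8], [0.0, 409.9, 210.8], [0.0, 0.0, 1.0]]
{'clock': 0.1, 'joint_positions': array([-6.48253914e+01,  2.02578143e+01,  9.36225764e+01, -2.64934255e-03,
        6.61884407e+01, -1.35320448e-01]), 'joint_vel': array([-0.01721283, -0.06467033, -0.11981825,  0.0791588 ,  0.01280753,
       -0.01340797]), 'tau': array([ 5.71100536e-04, -5.94905484e+01, -3.34929585e+01,  6.99436851e-02,
        1.82486395e-02, -4.69063457e-05]), 'position': array([ 0.26702303, -0.56461565,  0.21396316]), 'tcp_rot': array([-178.11961349,   89.93112593,  117.19138661]), 'wrist_force': array([ 0.65113622,  0.96333223, -0.57810475]), 'ft_torque': array([-0.00633706,  0.05655568, -0.002414  ]), 'grip_width': 1.0005407958076946}
```

View pics/top0.png

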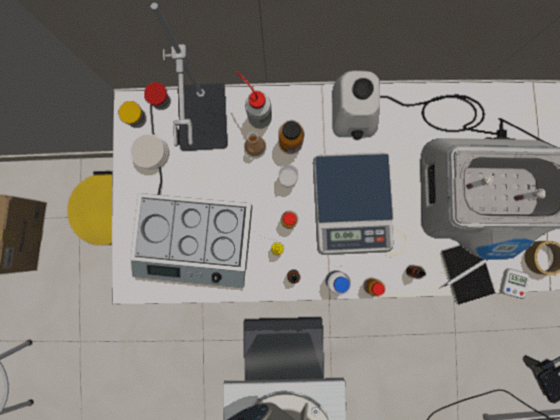

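View pics/side0.png

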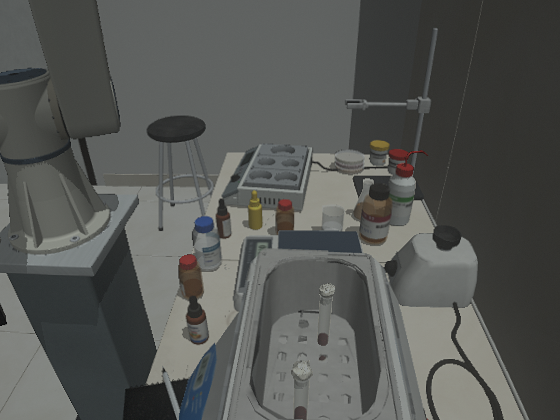

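Top view: warmer on the left. The large well is at (157,228), the dropper wells at (190,217)/(189,245), and the small wells at (226,221)/(223,248). Red caps are at (289,220) and (376,288), the blue cap at (341,284), and the droppers at (293,276) and (415,271). The yellow look-alike is at (277,249), the beaker at (288,177) and the amber bottle at (291,135).

Run:
```python
from h import *
import pickle
t=pickle.load(open("top.pkl","rb")); s=pickle.load(open("side.pkl","rb"))
def blobs(im,box,f):
    x0,y0,x1,y1=box; hsv=cv2.cvtColor(im["color"],cv2.COLOR_BGR2HSV)[y0:y1,x0:x1].astype(int)
    m=f(hsv[...,0],hsv[...,1],hsv[...,2]).astype(np.uint8)
    n,_,st,c=cv2.connectedComponentsWithStats(m)
    return [(np.round(c[i]+[x0,y0],1),st[i,4],st[i,2:4]) for i in range(1,n) if st[i,4]>12]
red=lambda h,s,v:((h<6)|(h>174))&(s>170)&(v>110)
blue=lambda h,s,v:(h>100)&(h<125)&(s>150)&(v>90)
dark=lambda h,s,v:(v<70)
for nm,box,f,z in [("red",(270,200,400,300),red,.089),("blue",(320,265,360,300),blue,.113),("d1",(280,262,310,290),dark,.08),("d2",(400,258,435,285),dark,.08)]:
    for b in blobs(t,box,f): print(nm,*b,np.round(onz(t,b[0],z),4))
g=cv2.cvtColor(t["color"],cv2.COLOR_BGR2GRAY)
big=cv2.resize(t["color"][185:295,125:260],None,fx=5,fy=5,interpolation=cv2.INTER_CUBIC); 
b2=cv2.resize(t["color"][200:300,265:435],None,fx=4,fy=4,interpolation=cv2.INTER_CUBIC)
o=np.zeros((600,680,3),np.uint8)
cv2.imwrite("pics/warm.png",big); cv2.imwrite("pics/bott.png",b2)
```

```text
red [289.4 218.2] 118 [12 13] [ 0.5694 -0.0248  0.089 ]
red [377.7 288.5] 117 [12 12] [ 0.3943 -0.2319  0.089 ]
blue [341.1 284.2] 175 [15 15] [ 0.4099 -0.1407  0.113 ]
d1 [293.2 277.5] 80 [11 10] [ 0.426 -0.03   0.08 ]
d2 [414.9 271.8] 147 [19 12] [ 0.4304 -0.3271  0.08  ]
```

View pics/warm.png

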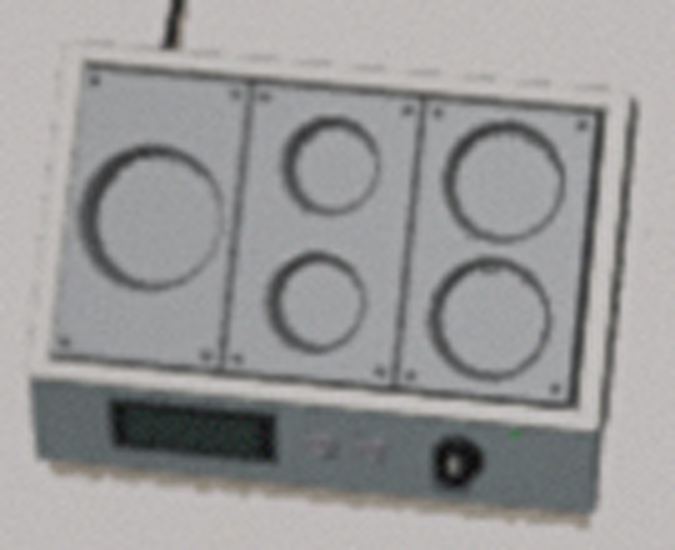

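View pics/bott.png

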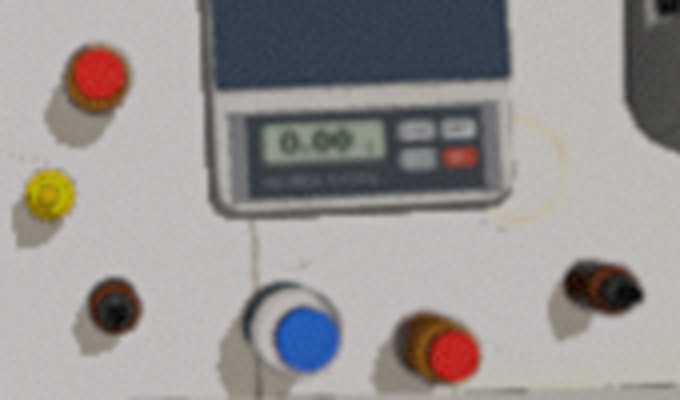

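The crops show clear well mouths and block corners, and every bottle axis can be read from its cap or bulb.

```bash
cat >> h.py <<'E'
from scipy.spatial.transform import Rotation as Ro
def plan(P,yaw=None):
    """deltas (tool axes) to bring measured TCP to P; spin to bring jaw axis to world yaw (mod 180)"""
    s=sense(); R=Ro.from_euler('xyz',s["tcp_rot"],degrees=True).as_matrix()
    d=R.T@(np.array(P)-s["position"]); sp=0
    if yaw is not None:
        cur=np.degrees(np.arctan2(R[1,2],R[0,2])); e=(yaw-cur+90)%180-90
        sp=e*np.sign(R[2,0])
    return np.round(d,4).tolist(),round(float(sp),2),np.round(s["joint_positions"][5],1)
E
python3 - <<'E'
from h import *
import pickle
t=pickle.load(open("top.pkl","rb")); s=pickle.load(open("side.pkl","rb"))
c5=lambda p:np.array([125,185])+(np.array(p)+.5)/5-.5
c4=lambda p:np.array([265,200])+(np.array(p)+.5)/4-.5
C=[onz(t,c5(p),.071)[:2] for p in [(85,63),(602,108),(575,405),(50,357)]]
TL,TR,BR,BL=C; print("sides",[np.linalg.norm(a-b).round(4) for a,b in [(TL,TR),(BL,BR),(TL,BL),(TR,BR)]])
ctr=np.mean(C,0); x=(TL+TR-BL-BR);x/=np.linalg.norm(x); yy=(TL+BL-TR-BR); yy/=np.linalg.norm(yy)
print("ctr",ctr.round(4),"yaw x",np.degrees(np.arctan2(x[1],x[0])),"yaw y-90",np.degrees(np.arctan2(yy[1],yy[0]))-90)
W={"L":(152,218),"D+":(331,165),"D-":(317,302),"S+":(505,182),"S-":(491,319)}
y=np.array([-x[1],x[0]])
exp={"L":ctr+.087*y,"D+":ctr+.034*x,"D-":ctr-.034*x,"S+":ctr-.087*y+.034*x,"S-":ctr-.087*y-.034*x}
for k in W: print(k,onz(t,c5(W[k]),.071)[:2].round(4),exp[k].round(4))
B={"small1":((289.4,218.2),.089),"small2":((377.7,288.5),.089),"large":((341.1,284.2),.113),"d1":(c4((115,315)),.1),"d2":(c4((629,292)),.1),"yel":(c4((50,194)),.1)}
for k,(p,z) in B.items():
    P=onz(t,p,z); print(k,P.round(4),"side px top",proj(s,P).round(1).tolist())
for k,(p,z) in {"scaleFL":((317,254),.062),"scaleFR":((393,250),.062),"beaker":((288,177),.07),"amber":((291,130),.137)}.items(): print(k,onz(t,p,z).round(3))
st=sense();print(Ro.from_euler('xyz',st["tcp_rot"],degrees=True).as_matrix().round(3))
E
python3 - <<'E'
import cv2
im=cv2.imread("pics/side0.png")[185:350,150:350]
cv2.imwrite("pics/sidec.png",cv2.resize(im,None,fx=3.5,fy=3.5,interpolation=cv2.INTER_CUBIC))
E
```

```text
sides [np.float64(0.261), np.float64(0.2625), np.float64(0.1472), np.float64(0.1465)]
ctr [0.5452 0.222 ] yaw x -6.688758246635933 yaw y-90 -6.499166331760222
L [0.5546 0.3091] [0.5553 0.3084]
D+ [0.5786 0.219 ] [0.5789 0.218 ]
D- [0.511  0.2267] [0.5114 0.2259]
S+ [0.5678 0.1325] [0.5688 0.1316]
S- [0.5006 0.1406] [0.5013 0.1395]
small1 [ 0.5694 -0.0248  0.089 ] side px top [[284.2, 201.6]]
small2 [ 0.3943 -0.2319  0.089 ] side px top [[187.4, 257.3]]
large [ 0.4099 -0.1407  0.113 ] side px top [[203.6, 219.8]]
d1 [ 0.4256 -0.0298  0.1   ] side px top [[220.6, 197.6]]
d2 [ 0.4295 -0.3375  0.1   ] side px top [[193.3, 293.0]]
yel [0.4982 0.0068 0.1   ] side px top [[254.0, 190.1]]
scaleFL [ 0.48  -0.091  0.062]
scaleFR [ 0.485 -0.28   0.062]
beaker [ 0.673 -0.025  0.07 ]
amber [ 0.774 -0.034  0.137]
[[-0.001  0.904  0.428]
 [ 0.001  0.428 -0.904]
 [-1.    -0.    -0.001]]
```

View pics/sidec.png

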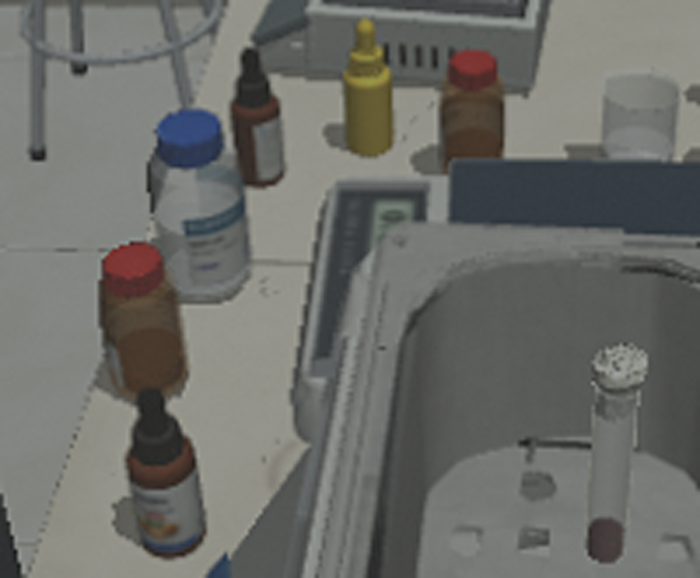

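Side view agrees with the top-view tops to 2–3 mm (d2 about 5 px off, so I'll recheck it up close). The wells match the block corners to 1 mm. Time to move.

```bash
python3 -c "
from h import *
print(plan([.394,-.232,.24],0))"
```

```text
([-0.0258, 0.257, -0.2464], -64.69, np.float64(-0.1))
```

Emit:
arm_command(targets=[{"delta_pos": [-0.026,0.05,-0.048],"spin": -8.5},{"delta_pos": [-0.026,0.1,-0.096],"spin": -17},{"delta_pos": [-0.026,0.15,-0.144],"spin": -25.5},{"delta_pos": [-0.026,0.2,-0.192],"spin": -34},{"delta_pos": [-0.026,0.257,-0.246],"spin": -42.5}], claw=0.07, grip_force=15)

```text
clock: 0.6
position: [0.3553, -0.3327, 0.2396]
tcp_rot: [116.7, 90.0, 94.9]
wrist_force: [0.7, -0.3, 0.4]
grip_width: 0.761
```

```bash
python3 -c "
from h import *
print(plan([.394,-.232,.24],0))"
```

```text
([-0.0004, 0.1079, -0.0016], -21.87, np.float64(-21.4))
```

Emit:
arm_command(targets=[{"delta_pos": [0,0.04,-0.001],"spin": -8.5},{"delta_pos": [0,0.08,-0.001],"spin": -17},{"delta_pos": [0,0.095,-0.001],"spin": -21.9},{"delta_pos": [0,0.095,-0.001],"spin": -21.9},{"delta_pos": [0,0.095,-0.001],"spin": -21.9}])

```text
clock: 1.1
position: [0.39, -0.2464, 0.2396]
tcp_rot: [-135.1, 90.0, -135.5]
wrist_force: [-0.6, -0.2, -0.1]
grip_width: 0.761
```

```bash
python3 -c "
from h import *
print(plan([.394,-.232,.24],0))
im=get_image('wrist'); cv2.imwrite('pics/w1.png',im['color']); print(np.round(im['pose'],3).tolist())
for P in [[.3943,-.2319,.089],[.41,-.1407,.113],[.4295,-.3375,.102]]: print(proj(im,P))
print(sense()['position'])"
```

```text
([-0.0004, 0.0145, 0.0039], -0.36, np.float64(-32.1))
[[1.0, -0.005, -0.001, 0.391], [-0.005, -0.965, -0.263, -0.172], [0.0, 0.263, -0.965, 0.409], [0.0, 0.0, 0.0, 1.0]]
[[279.69154271 186.99535564]]
[[297.24325092  91.55467679]]
[[312.01662945 283.57838972]]
[ 0.38991301 -0.24686334  0.23959378]
```

View pics/w1.png

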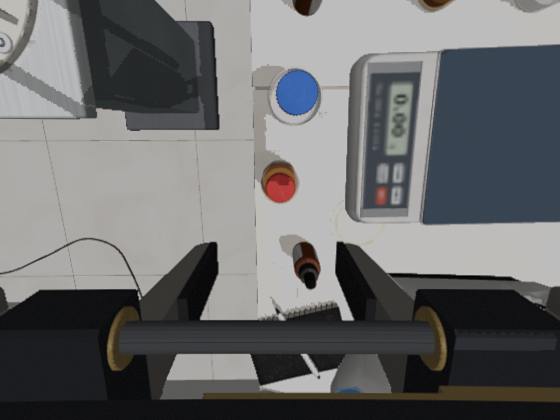

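Wrist view: red cap at (281,187) and blue cap at (297,92), both within 2 px of prediction. The d2 bulb is at (310,283), also within 2 px. Descending on small_2.

Emit:
arm_command(targets=[{"delta_pos": [0,0.0145,0.005]},{"delta_pos": [0,0.0145,0.005]},{"delta_pos": [0.05,0.0145,0.005]},{"delta_pos": [0.1,0.0145,0.005]},{"delta_pos": [0.14,0.0145,0.005]}])

```text
$.targets[0]: bad value
```

Emit:
arm_command(targets=[{"delta_pos": [0.03,0,0]},{"delta_pos": [0.06,0,0]},{"delta_pos": [0.072,0,0]},{"delta_pos": [0.072,0,0]},{"delta_pos": [0.072,0,0]}])

```text
$.targets[0]: bad value
```

```bash
python3 -c "
from h import *
print(plan([.395,-.232,.028],0)); print(sense()['wrist_force'])"
```

```text
([0.2116, 0.015, 0.005], -0.41, np.float64(-32.1))
[ 0.21380624  0.04647605 -0.22039399]
```

Spin is required in every row.

Emit:
arm_command(targets=[{"delta_pos": [0,0.0145,0.005],"spin": 0},{"delta_pos": [0,0.0145,0.005],"spin": 0},{"delta_pos": [0.05,0.0145,0.005],"spin": 0},{"delta_pos": [0.1,0.0145,0.005],"spin": 0},{"delta_pos": [0.14,0.0145,0.005],"spin": 0}])

```text
clock: 1.65
position: [0.3943, -0.2327, 0.0977]
tcp_rot: [-139.4, 90.0, -139.7]
wrist_force: [-0.1, -0.5, 0.2]
grip_width: 0.763
```

Emit:
arm_command(targets=[{"delta_pos": [0.03,0,0],"spin": 0},{"delta_pos": [0.06,0,0],"spin": 0},{"delta_pos": [0.072,0,0],"spin": 0},{"delta_pos": [0.072,0,0],"spin": 0},{"delta_pos": [0.072,0,0],"spin": 0}])

```text
clock: 2.15
position: [0.3956, -0.2325, 0.0284]
tcp_rot: [-35.0, 90.0, -35.4]
wrist_force: [0.2, 0.2, 0.7]
grip_width: 0.764
```

```bash
python3 -c "
from h import *
print(plan([.395,-.232,.028],0)); print(sense()['wrist_force'])"
```

```text
([0.0004, 0.0005, -0.0006], -0.33, np.float64(-30.3))
[0.188742   0.16488457 0.73287626]
```

Emit:
arm_command(targets=[{"delta_pos": [0,0,0],"spin": 0},{"delta_pos": [0,0,0],"spin": 0},{"delta_pos": [0,0,0],"spin": 0},{"delta_pos": [0,0,0],"spin": 0},{"delta_pos": [0,0,0],"spin": 0}], claw=0.03, grip_force=20)

```text
clock: 2.65
position: [0.3955, -0.232, 0.0283]
tcp_rot: [-35.3, 90.0, -35.6]
wrist_force: [-1.4, -0.4, 8.2]
grip_width: 0.467
```

Emit:
arm_command(targets=[{"delta_pos": [-0.01,0,0],"spin": 0},{"delta_pos": [-0.04,0,0],"spin": 0},{"delta_pos": [-0.08,0,0],"spin": 0},{"delta_pos": [-0.12,0,0],"spin": 0},{"delta_pos": [-0.16,0,0],"spin": 0}])

```text
clock: 3.15
position: [0.3947, -0.2315, 0.1898]
tcp_rot: [112.3, 90.0, 112.0]
wrist_force: [0.8, -0.8, -1.9]
grip_width: 0.468
```

```bash
python3 -c "
from h import *
print(plan([.568,.132,.22],83.3)); print(sense()['wrist_force'])"
```

```text
([-0.0302, 0.3643, 0.1715], -83.58, np.float64(-30.3))
[ 0.764337   -0.75140095 -1.89348235]
```

Emit:
arm_command(targets=[{"delta_pos": [-0.02,0.036,0.017],"spin": -8.5},{"delta_pos": [-0.03,0.073,0.034],"spin": -17},{"delta_pos": [-0.03,0.115,0.054],"spin": -25.5},{"delta_pos": [-0.03,0.158,0.074],"spin": -34},{"delta_pos": [-0.03,0.2,0.094],"spin": -42.5}])

```text
clock: 3.65
position: [0.4904, -0.0304, 0.2186]
tcp_rot: [-47.0, 90.0, -4.4]
wrist_force: [0.4, -1.1, -1.2]
grip_width: 0.471
```

```bash
python3 -c "
from h import *
print(plan([.568,.132,.22],83.3)); print(sense()['wrist_force'])"
```

```text
([-0.0014, 0.0672, 0.167], -40.74, np.float64(-46.3))
[ 0.41346261 -1.07682202 -1.16512577]
```

Emit:
arm_command(targets=[{"delta_pos": [0,0.017,0.042],"spin": -8.5},{"delta_pos": [0,0.034,0.084],"spin": -17},{"delta_pos": [0,0.05,0.126],"spin": -25.5},{"delta_pos": [0,0.067,0.165],"spin": -34},{"delta_pos": [0,0.067,0.165],"spin": -40.7}])

```text
clock: 4.15
position: [0.5689, 0.1326, 0.2182]
tcp_rot: [-33.6, 89.9, 49.9]
wrist_force: [-0.0, -0.4, -0.5]
grip_width: 0.471
```

Emit:
arm_command(targets=[{"delta_pos": [0,0,0],"spin": 0},{"delta_pos": [0,0,0],"spin": 0}])

```text
clock: 4.35
position: [0.5668, 0.1279, 0.2178]
tcp_rot: [121.2, 90.0, -156.0]
wrist_force: [1.0, 0.3, -2.3]
grip_width: 0.471
```

```bash
python3 -c "
from h import *
print(plan([.568,.132,.085],83.3)); print(sense()['wrist_force'])
im=get_image('wrist'); cv2.imwrite('pics/w2.png',im['color'])
for P in [[.568,.132,.071],[.501,.140,.071],[.5786,.2185,.071]]: print(proj(im,P))
"
```

```text
([0.1328, -0.0007, 0.0043], -0.58, np.float64(-70.1))
[ 1.0045698   0.30758814 -2.27917854]
[[279.66917415 200.87413639]]
[[279.38505624 134.78994824]]
[[362.49874469 200.50876429]]
```

View pics/w2.png

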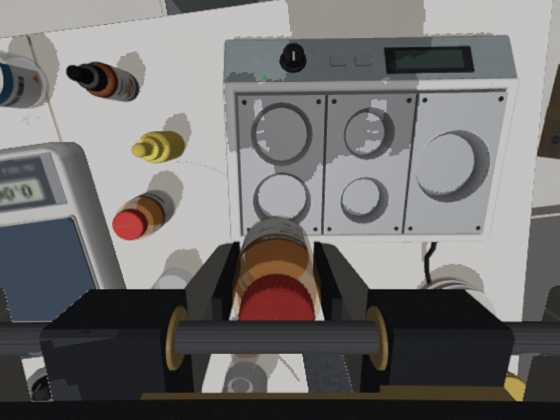

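Well mouths S+ ≈(282,198), S- (281,134) and D+ (362,199) match prediction within about 2 mm. The bottle hangs straight, so I'm lowering it.

Emit:
arm_command(targets=[{"delta_pos": [0.03,0,0.004],"spin": 0},{"delta_pos": [0.06,0,0.004],"spin": 0},{"delta_pos": [0.085,0,0.004],"spin": 0},{"delta_pos": [0.095,0,0.004],"spin": 0},{"delta_pos": [0.1,0,0.004],"spin": 0}])

```text
clock: 4.9
position: [0.5674, 0.1314, 0.1172]
tcp_rot: [111.0, 89.9, -166.3]
wrist_force: [-0.1, 0.1, -1.1]
grip_width: 0.47
```

Emit:
arm_command(targets=[{"delta_pos": [0.01,0,0],"spin": 0},{"delta_pos": [0.02,0,0],"spin": 0},{"delta_pos": [0.027,0,0],"spin": 0},{"delta_pos": [0.033,0,0],"spin": 0},{"delta_pos": [0.034,0,0],"spin": 0}])

```text
clock: 5.4
position: [0.5675, 0.1321, 0.083]
tcp_rot: [109.2, 89.9, -167.9]
wrist_force: [-0.2, 0.1, -1.7]
grip_width: 0.469
```

```bash
python3 -c "
from h import *
print(plan([.568,.132,.079],83.3)); print(sense()['wrist_force'],sense()['position'])"
```

```text
([0.004, -0.0005, -0.0001], -0.38, np.float64(-70.0))
[-0.17151448  0.13403138 -1.71535234] [0.56750994 0.13213862 0.08300286]
```

Foot about 3.5 mm above the floor and hanging freely. Last bit down slowly until the force shows contact.

Emit:
arm_command(targets=[{"delta_pos": [0.001,0,0],"spin": 0},{"delta_pos": [0.002,0,0],"spin": 0},{"delta_pos": [0.003,0,0],"spin": 0},{"delta_pos": [0.0035,0,0],"spin": 0},{"delta_pos": [0.0035,0,0],"spin": 0}])

```text
clock: 5.9
position: [0.5679, 0.1322, 0.0803]
tcp_rot: [-58.3, 90.0, 24.7]
wrist_force: [0.3, 0.0, -1.4]
grip_width: 0.468
```

Emit:
arm_command(targets=[{"delta_pos": [0.0005,0,0],"spin": 0},{"delta_pos": [0.0005,0,0],"spin": 0}])

```text
clock: 6.1
position: [0.5679, 0.1322, 0.0797]
tcp_rot: [-67.0, 90.0, 15.9]
wrist_force: [0.4, -0.7, -1.6]
grip_width: 0.472
```

Emit:
arm_command(targets=[{"delta_pos": [0.0007,0,0],"spin": 0},{"delta_pos": [0.0012,0,0],"spin": 0},{"delta_pos": [0.0012,0,0],"spin": 0}])

```text
clock: 6.4
position: [0.568, 0.1322, 0.0797]
tcp_rot: [-76.6, 90.0, 6.3]
wrist_force: [-4.8, -0.9, 11.3]
grip_width: 0.473
```

Emit:
arm_command(targets=[{"delta_pos": [0,0,0],"spin": 0},{"delta_pos": [0,0,0],"spin": 0},{"delta_pos": [0,0,0],"spin": 0},{"delta_pos": [0,0,0],"spin": 0},{"delta_pos": [0,0,0],"spin": 0}], claw=0.065)

```text
clock: 6.9
position: [0.5678, 0.1322, 0.0784]
tcp_rot: [115.5, 90.0, -161.6]
wrist_force: [-0.5, -0.1, -0.4]
grip_width: 0.707
```

Emit:
arm_command(targets=[{"delta_pos": [-0.03,0,0],"spin": 0},{"delta_pos": [-0.07,0,0],"spin": 0},{"delta_pos": [-0.11,0,0],"spin": 0},{"delta_pos": [-0.14,0,0],"spin": 0},{"delta_pos": [-0.14,0,0],"spin": 0}])

```text
clock: 7.4
position: [0.5704, 0.1327, 0.2231]
tcp_rot: [-69.9, 89.6, 13.1]
wrist_force: [-0.0, -0.6, -0.3]
grip_width: 0.708
```

```bash
python3 -c "
from h import *
print(plan([.5695,-.025,.22],0)); print(sense()['position'])"
```

```text
([0.0029, -0.0186, -0.1567], 82.91, np.float64(-70.0))
[0.57039186 0.13274778 0.22312743]
```

Contact at the expected height (11 N) and the bottle released. Next small_1, with the jaw at yaw ~40° to clear scale, beaker and look-alike.

Emit:
arm_command(targets=[{"delta_pos": [0.003,-0.005,-0.04],"spin": 8.5},{"delta_pos": [0.003,-0.01,-0.08],"spin": 17},{"delta_pos": [0.003,-0.015,-0.12],"spin": 25.5},{"delta_pos": [0.003,-0.0186,-0.1567],"spin": 34},{"delta_pos": [0.003,-0.0186,-0.1567],"spin": 42.5}], claw=0.068)

```text
clock: 7.9
position: [0.5663, -0.0294, 0.2145]
tcp_rot: [179.3, 89.9, -140.8]
wrist_force: [-0.4, 0.7, 0.1]
grip_width: 0.742
```

Emit:
arm_command(targets=[{"delta_pos": [0,0,0],"spin": 0},{"delta_pos": [0,0,0],"spin": 0}])

```text
clock: 8.1
position: [0.5667, -0.0254, 0.2148]
tcp_rot: [124.4, 89.9, 165.1]
wrist_force: [0.5, -0.2, -0.8]
grip_width: 0.74
```

```bash
python3 -c "
from h import *
print(plan([.5695,-.025,.028],40)); print(sense()['position'])"
```

```text
([0.1868, -0.0017, 0.0025], 0.66, np.float64(-43.4))
[ 0.56666875 -0.02539822  0.21481364]
```

Emit:
arm_command(targets=[{"delta_pos": [0.02,-0.0015,0.0025],"spin": 0},{"delta_pos": [0.06,-0.0015,0.0025],"spin": 0},{"delta_pos": [0.1,-0.0015,0.0025],"spin": 0},{"delta_pos": [0.14,-0.0015,0.0025],"spin": 0},{"delta_pos": [0.165,-0.0015,0.0025],"spin": 0}])

```text
clock: 8.6
position: [0.5682, -0.024, 0.0475]
tcp_rot: [135.8, 89.8, 176.5]
wrist_force: [0.6, 0.1, 0.4]
grip_width: 0.74
```

Emit:
arm_command(targets=[{"delta_pos": [0.015,0,0],"spin": 0},{"delta_pos": [0.021,0,0],"spin": 0},{"delta_pos": [0.021,0,0],"spin": 0}])

```text
clock: 8.9
position: [0.5699, -0.0248, 0.0293]
tcp_rot: [135.5, 90.0, 176.1]
wrist_force: [-0.8, -0.4, 0.7]
grip_width: 0.742
```

Emit:
arm_command(targets=[{"delta_pos": [0,0,0],"spin": 0},{"delta_pos": [0,0,0],"spin": 0},{"delta_pos": [0,0,0],"spin": 0},{"delta_pos": [0,0,0],"spin": 0},{"delta_pos": [0,0,0],"spin": 0}], claw=0.03)

```text
clock: 9.4
position: [0.5705, -0.0252, 0.0304]
tcp_rot: [-42.3, 89.9, -1.9]
wrist_force: [-1.8, 0.3, 6.0]
grip_width: 0.472
```

Emit:
arm_command(targets=[{"delta_pos": [-0.01,0,0],"spin": 0},{"delta_pos": [-0.04,0,0],"spin": 0},{"delta_pos": [-0.08,0,0],"spin": 0},{"delta_pos": [-0.13,0,0],"spin": 0},{"delta_pos": [-0.18,0,0],"spin": 0}])

```text
clock: 9.9
position: [0.569, -0.0251, 0.2114]
tcp_rot: [136.6, 89.9, 177.1]
wrist_force: [1.0, 0.8, -2.5]
grip_width: 0.469
```

```bash
python3 -c "
from h import *
print(plan([.501,.1402,.22],83.3)); print(sense()['position'])"
```

```text
([-0.0085, 0.17, 0.0554], -42.89, np.float64(-43.1))
[ 0.56898985 -0.0251459   0.21142665]
```

Emit:
arm_command(targets=[{"delta_pos": [-0.0085,0.035,0.011],"spin": -8.5},{"delta_pos": [-0.0085,0.07,0.022],"spin": -17},{"delta_pos": [-0.0085,0.11,0.035],"spin": -25.5},{"delta_pos": [-0.0085,0.15,0.048],"spin": -34},{"delta_pos": [-0.0085,0.17,0.0554],"spin": -42.9}])

```text
clock: 10.4
position: [0.5, 0.1424, 0.2185]
tcp_rot: [45.1, 90.0, 128.5]
wrist_force: [-0.3, -0.6, -2.1]
grip_width: 0.472
```

Emit:
arm_command(targets=[{"delta_pos": [0,0,0],"spin": 0},{"delta_pos": [0,0,0],"spin": 0},{"delta_pos": [0,0,0],"spin": 0}])

```text
clock: 10.7
position: [0.5021, 0.1394, 0.2181]
tcp_rot: [-149.7, 90.0, -66.9]
wrist_force: [-0.0, 0.4, -1.4]
grip_width: 0.468
```

```bash
python3 -c "
from h import *
print(plan([.501,.1402,.0845],83.3)); print(sense()['position'])"
```

```text
([0.1336, 0.0012, 0.0007], -0.46, np.float64(-67.5))
[0.50209253 0.13936829 0.21813274]
```

Emit:
arm_command(targets=[{"delta_pos": [0.03,0.001,0.001],"spin": 0},{"delta_pos": [0.06,0.001,0.001],"spin": 0},{"delta_pos": [0.085,0.001,0.001],"spin": 0},{"delta_pos": [0.098,0.001,0.001],"spin": 0},{"delta_pos": [0.105,0.001,0.001],"spin": 0}])

```text
clock: 11.2
position: [0.5008, 0.1404, 0.112]
tcp_rot: [115.6, 89.9, -161.5]
wrist_force: [-0.4, -0.7, -1.4]
grip_width: 0.466
```

Emit:
arm_command(targets=[{"delta_pos": [0.009,0,0],"spin": 0},{"delta_pos": [0.017,0,0],"spin": 0},{"delta_pos": [0.024,0,0],"spin": 0},{"delta_pos": [0.028,0,0],"spin": 0},{"delta_pos": [0.029,0,0],"spin": 0}])

```text
clock: 11.7
position: [0.5008, 0.1413, 0.0837]
tcp_rot: [111.8, 90.0, -165.2]
wrist_force: [0.4, 0.5, -1.9]
grip_width: 0.472
```

Emit:
arm_command(targets=[{"delta_pos": [0.0005,0,0],"spin": 0},{"delta_pos": [0.001,0,0],"spin": 0},{"delta_pos": [0.001,0,0],"spin": 0}])

```text
clock: 12.0
position: [0.5012, 0.1414, 0.0832]
tcp_rot: [-67.6, 90.0, 15.4]
wrist_force: [-0.3, 0.7, -1.8]
grip_width: 0.47
```

Emit:
arm_command(targets=[{"delta_pos": [0.0005,0,0],"spin": 0},{"delta_pos": [0.001,0,0],"spin": 0},{"delta_pos": [0.0015,0,0],"spin": 0},{"delta_pos": [0.0015,0,0],"spin": 0}])

```text
clock: 12.4
position: [0.501, 0.1413, 0.0815]
tcp_rot: [-67.8, 90.0, 15.2]
wrist_force: [0.2, -0.1, -1.7]
grip_width: 0.476
```

Emit:
arm_command(targets=[{"delta_pos": [0.0005,0,0],"spin": 0},{"delta_pos": [0.0005,0,0],"spin": 0}])

```text
clock: 12.6
position: [0.501, 0.1413, 0.0814]
tcp_rot: [-70.7, 90.0, 12.3]
wrist_force: [-1.8, -0.4, 4.2]
grip_width: 0.471
```

Contact (4 N at 0.0814, as expected). Release, rise, then head for d2.

Emit:
arm_command(targets=[{"delta_pos": [0,0,0],"spin": 0},{"delta_pos": [0,0,0],"spin": 0},{"delta_pos": [0,0,0],"spin": 0},{"delta_pos": [0,0,0],"spin": 0},{"delta_pos": [0,0,0],"spin": 0}], claw=0.065)

```text
clock: 13.1
position: [0.501, 0.1413, 0.0809]
tcp_rot: [46.4, 90.0, 129.4]
wrist_force: [0.1, 0.6, 0.2]
grip_width: 0.706
```

Emit:
arm_command(targets=[{"delta_pos": [-0.03,0,0],"spin": 0},{"delta_pos": [-0.07,0,0],"spin": 0},{"delta_pos": [-0.11,0,0],"spin": 0},{"delta_pos": [-0.15,0,0],"spin": 0},{"delta_pos": [-0.15,0,0],"spin": 0}])

```text
clock: 13.6
position: [0.5039, 0.1421, 0.2364]
tcp_rot: [-67.4, 89.5, 15.6]
wrist_force: [0.4, 0.4, -0.0]
grip_width: 0.707
```

```bash
python3 -c "
from h import *
print(plan([.429,-.337,.22],83.3)); print(sense()['position'])
im=get_image('wrist'); cv2.imwrite('pics/w3.png',im['color'])
for P in [[.568,.132,.14],[.501,.140,.14]]: print(proj(im,P))
"
```

```text
([0.0146, 0.0162, -0.4848], -0.29, np.float64(-67.4))
[0.50394621 0.14214199 0.23637128]
[[272.7924603  277.70494949]]
[[272.40444777 209.26152451]]
```

View pics/w3.png

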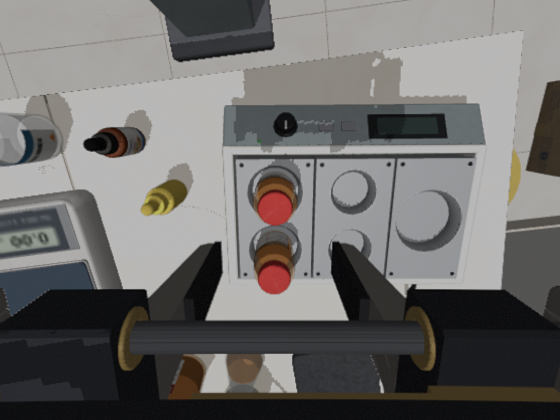

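Both small bottles are seated and upright: caps at (275,208)/(275,278) against predicted (272,209)/(273,278). Going to d2.

Emit:
arm_command(targets=[{"delta_pos": [0.01,0.002,-0.049],"spin": 0},{"delta_pos": [0.014,0.004,-0.098],"spin": 0},{"delta_pos": [0.014,0.005,-0.147],"spin": 0},{"delta_pos": [0.014,0.007,-0.196],"spin": 0},{"delta_pos": [0.014,0.008,-0.245],"spin": 0}], claw=0.06)

```text
clock: 14.15
position: [0.4616, -0.1024, 0.2156]
tcp_rot: [84.3, 89.9, 167.3]
wrist_force: [0.7, -0.4, 0.3]
grip_width: 0.655
```

Emit:
arm_command(targets=[{"delta_pos": [0,0.002,-0.048],"spin": 0},{"delta_pos": [0,0.004,-0.096],"spin": 0},{"delta_pos": [0,0.005,-0.144],"spin": 0},{"delta_pos": [0,0.007,-0.192],"spin": 0},{"delta_pos": [0,0.008,-0.24],"spin": 0}])

```text
clock: 14.65
position: [0.4246, -0.3395, 0.2154]
tcp_rot: [55.6, 89.9, 138.6]
wrist_force: [0.6, 0.6, 0.4]
grip_width: 0.655
```

Emit:
arm_command(targets=[{"delta_pos": [0,0,0],"spin": 0},{"delta_pos": [0,0,0],"spin": 0},{"delta_pos": [0,0,0],"spin": 0}])

```text
clock: 14.95
position: [0.4256, -0.3369, 0.2158]
tcp_rot: [50.2, 89.9, 133.2]
wrist_force: [0.2, 0.8, -0.6]
grip_width: 0.651
```

```bash
python3 -c "
from h import *
print(plan([.429,-.3375,.030],83.3)); print(sense()['position'])
im=get_image('wrist'); cv2.imwrite('pics/w4.png',im['color'])
for P in [[.429,-.3375,.102],[.429,-.3375,0]]: print(proj(im,P))"
```

```text
([0.1858, -0.0038, -0.0005], -0.28, np.float64(-121.6))
[ 0.42556058 -0.33689163  0.21582221]
[[275.22779873 211.81343463]]
[[275.25103692 190.77651958]]
```

View pics/w4.png

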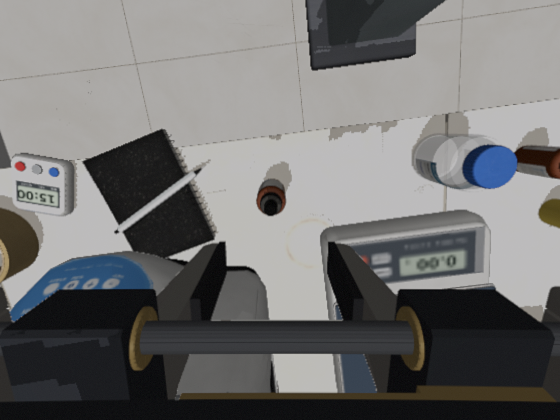

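The d2 bulb is at (270,208), about 3.5 mm off prediction toward −y, as the side view hinted. Correct and descend.

Emit:
arm_command(targets=[{"delta_pos": [0.01,-0.001,-0.004],"spin": 0},{"delta_pos": [0.05,-0.001,-0.004],"spin": 0},{"delta_pos": [0.095,-0.001,-0.004],"spin": 0},{"delta_pos": [0.135,-0.001,-0.004],"spin": 0},{"delta_pos": [0.165,-0.001,-0.004],"spin": 0}])

```text
clock: 15.5
position: [0.4258, -0.3405, 0.0492]
tcp_rot: [57.3, 89.9, 140.4]
wrist_force: [-0.1, 0.4, 0.1]
grip_width: 0.657
```

Emit:
arm_command(targets=[{"delta_pos": [0.015,0,0],"spin": 0},{"delta_pos": [0.021,0,0],"spin": 0},{"delta_pos": [0.021,0,0],"spin": 0},{"delta_pos": [0.021,0,0],"spin": 0}])

```text
clock: 15.9
position: [0.4272, -0.3423, 0.0317]
tcp_rot: [-121.3, 89.9, -38.3]
wrist_force: [0.0, 0.5, 0.6]
grip_width: 0.653
```

Emit:
arm_command(targets=[{"delta_pos": [0,0,0],"spin": 0},{"delta_pos": [0,0,0],"spin": 0},{"delta_pos": [0,0,0],"spin": 0},{"delta_pos": [0,0,0],"spin": 0},{"delta_pos": [0,0,0],"spin": 0}], claw=0.02, grip_force=12)

```text
clock: 16.4
position: [0.4268, -0.3425, 0.0313]
tcp_rot: [-119.4, 90.0, -36.4]
wrist_force: [-0.6, 0.3, 3.1]
grip_width: 0.349
```

Emit:
arm_command(targets=[{"delta_pos": [-0.01,0,0],"spin": 0},{"delta_pos": [-0.04,0,0],"spin": 0},{"delta_pos": [-0.09,0,0],"spin": 0},{"delta_pos": [-0.14,0,0],"spin": 0},{"delta_pos": [-0.19,0,0],"spin": 0}])

```text
clock: 16.9
position: [0.426, -0.3418, 0.2234]
tcp_rot: [63.9, 90.0, 146.9]
wrist_force: [0.2, -0.9, -2.0]
grip_width: 0.34
```

```bash
python3 -c "
from h import *
print(plan([.5787,.2185,.225],83.3)); print(sense()['position'])"
```

```text
([-0.0015, -0.0833, 0.5748], -0.29, np.float64(-121.9))
[ 0.42604578 -0.34183573  0.22344913]
```

Emit:
arm_command(targets=[{"delta_pos": [-0.0015,-0.006,0.04],"spin": 0},{"delta_pos": [-0.0015,-0.013,0.088],"spin": 0},{"delta_pos": [-0.0015,-0.02,0.136],"spin": 0},{"delta_pos": [-0.0015,-0.027,0.184],"spin": 0},{"delta_pos": [-0.0015,-0.034,0.232],"spin": 0}])

```text
clock: 17.4
position: [0.4885, -0.1143, 0.2232]
tcp_rot: [-99.8, 90.0, -16.9]
wrist_force: [1.1, -0.8, -0.4]
grip_width: 0.342
```

Emit:
arm_command(targets=[{"delta_pos": [0,-0.007,0.048],"spin": 0},{"delta_pos": [0,-0.014,0.096],"spin": 0},{"delta_pos": [0,-0.021,0.144],"spin": 0},{"delta_pos": [0,-0.028,0.192],"spin": 0},{"delta_pos": [0,-0.035,0.24],"spin": 0}])

```text
clock: 17.9
position: [0.5524, 0.1199, 0.2232]
tcp_rot: [-85.5, 90.0, -2.4]
wrist_force: [1.0, -0.9, -0.2]
grip_width: 0.348
```

Emit:
arm_command(targets=[{"delta_pos": [0,-0.006,0.045],"spin": 0},{"delta_pos": [0,-0.012,0.085],"spin": 0},{"delta_pos": [0,-0.0145,0.1025],"spin": 0},{"delta_pos": [0,-0.0145,0.1025],"spin": 0},{"delta_pos": [0,-0.0145,0.1025],"spin": 0}])

```text
clock: 18.4
position: [0.5788, 0.217, 0.2224]
tcp_rot: [142.3, 89.9, -134.7]
wrist_force: [0.4, -0.5, -1.0]
grip_width: 0.346
```

```bash
python3 -c "
from h import *
print(plan([.5787,.2187,.085],83.3)); print(sense()['position'])"
```

```text
([0.1374, 0.0002, 0.0018], -0.26, np.float64(-62.6))
[0.57878587 0.21697056 0.2223881 ]
```

Emit:
arm_command(targets=[{"delta_pos": [0.02,0,0.0018],"spin": 0},{"delta_pos": [0.055,0,0.0018],"spin": 0},{"delta_pos": [0.085,0,0.0018],"spin": 0},{"delta_pos": [0.1,0,0.0018],"spin": 0},{"delta_pos": [0.108,0,0.0018],"spin": 0}])

```text
clock: 18.9
position: [0.5789, 0.218, 0.1135]
tcp_rot: [122.5, 89.9, -154.6]
wrist_force: [0.4, 0.1, -0.1]
grip_width: 0.344
```

Emit:
arm_command(targets=[{"delta_pos": [0.008,0,0],"spin": 0},{"delta_pos": [0.015,0,0],"spin": 0},{"delta_pos": [0.022,0,0],"spin": 0},{"delta_pos": [0.028,0,0],"spin": 0},{"delta_pos": [0.029,0,0],"spin": 0}])

```text
clock: 19.4
position: [0.5793, 0.2196, 0.0849]
tcp_rot: [117.6, 90.0, -159.4]
wrist_force: [-0.8, -0.8, -0.6]
grip_width: 0.346
```

Emit:
arm_command(targets=[{"delta_pos": [0.0005,0,0],"spin": 0},{"delta_pos": [0.001,0,0],"spin": 0},{"delta_pos": [0.0015,0,0],"spin": 0},{"delta_pos": [0.0015,0,0],"spin": 0}])

```text
clock: 19.8
position: [0.5797, 0.2196, 0.0841]
tcp_rot: [-67.9, 90.0, 15.1]
wrist_force: [-0.1, -0.5, 0.1]
grip_width: 0.346
```

Emit:
arm_command(targets=[{"delta_pos": [0.0005,0,0],"spin": 0},{"delta_pos": [0.001,0,0],"spin": 0},{"delta_pos": [0.0015,0,0],"spin": 0},{"delta_pos": [0.0015,0,0],"spin": 0}])

```text
clock: 20.2
position: [0.5797, 0.2196, 0.0827]
tcp_rot: [-66.8, 90.0, 16.2]
wrist_force: [-0.9, 0.2, 2.3]
grip_width: 0.346
```

Emit:
arm_command(targets=[{"delta_pos": [0.0005,0,0],"spin": 0},{"delta_pos": [0.0005,0,0],"spin": 0}])

```text
clock: 20.4
position: [0.5798, 0.2195, 0.0826]
tcp_rot: [-91.7, 90.0, -8.7]
wrist_force: [-0.7, -2.1, 6.6]
grip_width: 0.345
```

Contact at the expected height. Release and rise, then go for d1.

Emit:
arm_command(targets=[{"delta_pos": [0,0,0],"spin": 0},{"delta_pos": [0,0,0],"spin": 0},{"delta_pos": [0,0,0],"spin": 0},{"delta_pos": [0,0,0],"spin": 0},{"delta_pos": [0,0,0],"spin": 0}], claw=0.052)

```text
clock: 20.9
position: [0.5795, 0.2196, 0.0818]
tcp_rot: [115.2, 90.0, -161.8]
wrist_force: [0.1, -0.4, 1.2]
grip_width: 0.565
```

Emit:
arm_command(targets=[{"delta_pos": [-0.03,0,0],"spin": 0},{"delta_pos": [-0.07,0,0],"spin": 0},{"delta_pos": [-0.11,0,0],"spin": 0},{"delta_pos": [-0.145,0,0],"spin": 0},{"delta_pos": [-0.145,0,0],"spin": 0}])

```text
clock: 21.4
position: [0.5823, 0.2207, 0.2325]
tcp_rot: [-62.1, 89.5, 20.9]
wrist_force: [-0.1, 1.3, -0.3]
grip_width: 0.564
```

```bash
python3 -c "
from h import *
print(plan([.4256,-.030,.22],83.3)); print(sense()['position'])"
```

```text
([0.0105, 0.1251, -0.2679], -0.29, np.float64(-62.4))
[0.58228575 0.22067226 0.23249709]
```

Emit:
arm_command(targets=[{"delta_pos": [0.003,0.02,-0.043],"spin": 0},{"delta_pos": [0.0105,0.04,-0.086],"spin": 0},{"delta_pos": [0.0105,0.06,-0.129],"spin": 0},{"delta_pos": [0.0105,0.08,-0.172],"spin": 0},{"delta_pos": [0.0105,0.1,-0.215],"spin": 0}], claw=0.06)

```text
clock: 21.9
position: [0.4525, 0.0172, 0.2157]
tcp_rot: [109.6, 90.0, -167.3]
wrist_force: [0.8, -1.1, 1.0]
grip_width: 0.655
```

Emit:
arm_command(targets=[{"delta_pos": [0,0.02,-0.043],"spin": 0},{"delta_pos": [0,0.025,-0.053],"spin": 0},{"delta_pos": [0,0.025,-0.053],"spin": 0},{"delta_pos": [0,0.025,-0.053],"spin": 0},{"delta_pos": [0,0.025,-0.053],"spin": 0}])

```text
clock: 22.4
position: [0.4238, -0.0303, 0.2164]
tcp_rot: [-34.3, 90.0, 48.7]
wrist_force: [-0.6, -0.1, -0.1]
grip_width: 0.649
```

```bash
python3 -c "
from h import *
print(plan([.4256,-.0300,.030],83.3)); print(sense()['position'])
im=get_image('wrist'); cv2.imwrite('pics/w5.png',im['color'])
for P in [[.4256,-.0300,.102],[.41,-.1407,.113]]: print(proj(im,P))"
```

```text
([0.1864, -0.0017, 0.0004], -0.24, np.float64(-87.4))
[ 0.42379041 -0.03025027  0.21639986]
[[276.01337718 209.68470364]]
[[153.62230923 210.46964122]]
```

View pics/w5.png

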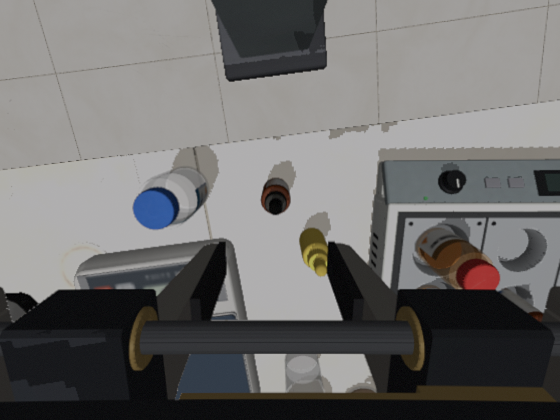

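d1's bulb is at (275,206), within 3 mm of prediction and directly under the current pose. Descend.

Emit:
arm_command(targets=[{"delta_pos": [0.03,0,-0.0005],"spin": 0},{"delta_pos": [0.07,0,-0.0005],"spin": 0},{"delta_pos": [0.11,0,-0.0005],"spin": 0},{"delta_pos": [0.145,0,-0.0005],"spin": 0},{"delta_pos": [0.17,0,-0.0005],"spin": 0}])

```text
clock: 22.95
position: [0.4224, -0.0307, 0.0442]
tcp_rot: [89.8, 89.9, 172.9]
wrist_force: [0.7, 0.8, 0.2]
grip_width: 0.653
```

Emit:
arm_command(targets=[{"delta_pos": [0.012,0,0],"spin": 0},{"delta_pos": [0.016,0,0],"spin": 0},{"delta_pos": [0.016,0,0],"spin": 0},{"delta_pos": [0.016,0,0],"spin": 0}])

```text
clock: 23.35
position: [0.4236, -0.0314, 0.031]
tcp_rot: [-85.9, 89.9, -2.8]
wrist_force: [-1.2, 0.9, 0.1]
grip_width: 0.654
```

Emit:
arm_command(targets=[{"delta_pos": [0,0,0],"spin": 0},{"delta_pos": [0,0,0],"spin": 0},{"delta_pos": [0,0,0],"spin": 0},{"delta_pos": [0,0,0],"spin": 0},{"delta_pos": [0,0,0],"spin": 0}], claw=0.02, grip_force=12)

```text
clock: 23.85
position: [0.4232, -0.0317, 0.0308]
tcp_rot: [-80.8, 90.0, 2.2]
wrist_force: [-1.0, 1.1, 4.7]
grip_width: 0.35
```

Emit:
arm_command(targets=[{"delta_pos": [-0.01,0,0],"spin": 0},{"delta_pos": [-0.04,0,0],"spin": 0},{"delta_pos": [-0.09,0,0],"spin": 0},{"delta_pos": [-0.14,0,0],"spin": 0},{"delta_pos": [-0.19,0,0],"spin": 0}])

```text
clock: 24.35
position: [0.4219, -0.0316, 0.223]
tcp_rot: [91.2, 90.0, 174.2]
wrist_force: [1.1, -0.8, -0.5]
grip_width: 0.348
```

```bash
python3 -c "
from h import *
print(plan([.5112,.2265,.225],83.3)); print(sense()['position'])"
```

```text
([-0.002, -0.0572, 0.2671], -0.3, np.float64(-87.5))
[ 0.42194344 -0.03161892  0.2230121 ]
```

Emit:
arm_command(targets=[{"delta_pos": [-0.002,-0.01,0.045],"spin": 0},{"delta_pos": [-0.002,-0.02,0.092],"spin": 0},{"delta_pos": [-0.002,-0.03,0.14],"spin": 0},{"delta_pos": [-0.002,-0.04,0.188],"spin": 0},{"delta_pos": [-0.002,-0.05,0.234],"spin": 0}])

```text
clock: 24.85
position: [0.5009, 0.1965, 0.2232]
tcp_rot: [-82.9, 90.0, 0.1]
wrist_force: [0.9, -0.7, -0.9]
grip_width: 0.348
```

Emit:
arm_command(targets=[{"delta_pos": [0,-0.007,0.033],"spin": 0},{"delta_pos": [0,-0.007,0.033],"spin": 0},{"delta_pos": [0,-0.007,0.033],"spin": 0},{"delta_pos": [0,-0.007,0.033],"spin": 0},{"delta_pos": [0,-0.007,0.033],"spin": 0}])

```text
clock: 25.35
position: [0.5115, 0.2252, 0.2227]
tcp_rot: [144.7, 90.0, -132.3]
wrist_force: [0.1, 0.0, -0.4]
grip_width: 0.35
```

```bash
python3 -c "
from h import *
print(plan([.5112,.2265,.0845],83.3)); print(sense()['position'])"
```

```text
([0.1382, 0.0004, 0.0013], -0.36, np.float64(-59.3))
[0.51150894 0.22517624 0.22267266]
```

Emit:
arm_command(targets=[{"delta_pos": [0.02,0,0.001],"spin": 0},{"delta_pos": [0.055,0,0.001],"spin": 0},{"delta_pos": [0.085,0,0.001],"spin": 0},{"delta_pos": [0.1,0,0.001],"spin": 0},{"delta_pos": [0.108,0,0.001],"spin": 0}])

```text
clock: 25.85
position: [0.5111, 0.226, 0.1132]
tcp_rot: [122.2, 89.9, -154.9]
wrist_force: [0.5, 0.0, -0.3]
grip_width: 0.348
```

Emit:
arm_command(targets=[{"delta_pos": [0.008,0,0],"spin": 0},{"delta_pos": [0.015,0,0],"spin": 0},{"delta_pos": [0.022,0,0],"spin": 0},{"delta_pos": [0.029,0,0],"spin": 0},{"delta_pos": [0.03,0,0],"spin": 0}])

```text
clock: 26.35
position: [0.5117, 0.2273, 0.0838]
tcp_rot: [120.5, 90.0, -156.5]
wrist_force: [-0.9, -0.5, -0.7]
grip_width: 0.349
```

Emit:
arm_command(targets=[{"delta_pos": [0.0005,0,0],"spin": 0},{"delta_pos": [0.001,0,0],"spin": 0},{"delta_pos": [0.0015,0,0],"spin": 0},{"delta_pos": [0.0015,0,0],"spin": 0}])

```text
clock: 26.75
position: [0.5121, 0.2275, 0.0831]
tcp_rot: [-56.3, 90.0, 26.7]
wrist_force: [-0.4, 0.4, -1.1]
grip_width: 0.346
```

Emit:
arm_command(targets=[{"delta_pos": [0.0005,0,0],"spin": 0},{"delta_pos": [0.001,0,0],"spin": 0},{"delta_pos": [0.001,0,0],"spin": 0}])

```text
clock: 27.05
position: [0.512, 0.2274, 0.082]
tcp_rot: [105.0, 90.0, -172.0]
wrist_force: [-0.9, 0.3, -0.1]
grip_width: 0.352
```

Emit:
arm_command(targets=[{"delta_pos": [0.0005,0,0],"spin": 0},{"delta_pos": [0.0005,0,0],"spin": 0}])

```text
clock: 27.25
position: [0.5121, 0.2274, 0.0818]
tcp_rot: [-58.2, 90.0, 24.8]
wrist_force: [-1.0, 0.2, 3.4]
grip_width: 0.351
```

Contact (3.4 N). Release, rise and go for the large bottle.

Emit:
arm_command(targets=[{"delta_pos": [0,0,0],"spin": 0},{"delta_pos": [0,0,0],"spin": 0},{"delta_pos": [0,0,0],"spin": 0},{"delta_pos": [0,0,0],"spin": 0},{"delta_pos": [0,0,0],"spin": 0}], claw=0.052)

```text
clock: 27.75
position: [0.512, 0.2274, 0.0814]
tcp_rot: [109.9, 90.0, -167.1]
wrist_force: [-1.1, -0.1, -0.5]
grip_width: 0.566
```

Emit:
arm_command(targets=[{"delta_pos": [-0.03,0,0],"spin": 0},{"delta_pos": [-0.07,0,0],"spin": 0},{"delta_pos": [-0.11,0,0],"spin": 0},{"delta_pos": [-0.155,0,0],"spin": 0},{"delta_pos": [-0.155,0,0],"spin": 0}])

```text
clock: 28.25
position: [0.5151, 0.2288, 0.2427]
tcp_rot: [-59.1, 89.4, 23.9]
wrist_force: [0.3, 0.7, 0.5]
grip_width: 0.567
```

```bash
python3 -c "
from h import *
print(plan([.4105,-.140,.22],83.3)); print(sense()['position'])"
```

```text
([0.0203, 0.0592, -0.3789], -0.29, np.float64(-59.2))
[0.5151461  0.2287778  0.24271347]
```

Emit:
arm_command(targets=[{"delta_pos": [0.003,0.007,-0.048],"spin": 0},{"delta_pos": [0.01,0.014,-0.096],"spin": 0},{"delta_pos": [0.02,0.022,-0.142],"spin": 0},{"delta_pos": [0.02,0.03,-0.19],"spin": 0},{"delta_pos": [0.02,0.037,-0.238],"spin": 0}], claw=0.08)

```text
clock: 28.75
position: [0.445, -0.0058, 0.2157]
tcp_rot: [101.9, 90.0, -175.1]
wrist_force: [0.9, -0.6, -0.2]
grip_width: 0.871
```

Emit:
arm_command(targets=[{"delta_pos": [0,0.007,-0.045],"spin": 0},{"delta_pos": [0,0.014,-0.09],"spin": 0},{"delta_pos": [0,0.022,-0.138],"spin": 0},{"delta_pos": [0,0.022,-0.138],"spin": 0},{"delta_pos": [0,0.022,-0.138],"spin": 0}])

```text
clock: 29.25
position: [0.4071, -0.1395, 0.2161]
tcp_rot: [45.9, 90.0, 128.7]
wrist_force: [-0.8, 0.5, 0.3]
grip_width: 0.868
```

```bash
python3 -c "
from h import *
print(plan([.4105,-.1400,.056],83.3)); print(sense()['position'])
im=get_image('wrist'); hsv=cv2.cvtColor(im['color'],cv2.COLOR_BGR2HSV)
m=cv2.inRange(hsv,(100,150,90),(125,255,255)); m[300:]=0
n,_,st,c=cv2.connectedComponentsWithStats(m); 
for i in range(1,n):
  if st[i,4]>300: print(c[i],st[i],onz(im,c[i],.113))
print(proj(im,[.4105,-.14,.113]))"
```

```text
([0.1601, -0.0035, -0.0001], -0.49, np.float64(-101.9))
[ 0.40711259 -0.13948378  0.21609846]
[273.59348915 212.70283806] [ 254  194   40   38 1198] [ 0.40844763 -0.14143312  0.113     ]
[[275.42225877 214.6507735 ]]
```

Emit:
arm_command(targets=[{"delta_pos": [0.02,-0.002,-0.0015],"spin": 0},{"delta_pos": [0.05,-0.002,-0.0015],"spin": 0},{"delta_pos": [0.09,-0.002,-0.0015],"spin": 0},{"delta_pos": [0.125,-0.002,-0.0015],"spin": 0},{"delta_pos": [0.145,-0.002,-0.0015],"spin": 0}])

```text
clock: 29.8
position: [0.4086, -0.1381, 0.069]
tcp_rot: [73.1, 89.8, 156.2]
wrist_force: [-0.2, -0.8, -0.1]
grip_width: 0.871
```

Emit:
arm_command(targets=[{"delta_pos": [0.012,0,0],"spin": 0},{"delta_pos": [0.015,0,0],"spin": 0},{"delta_pos": [0.015,0,0],"spin": 0},{"delta_pos": [0.015,0,0],"spin": 0}])

```text
clock: 30.2
position: [0.4102, -0.1399, 0.0571]
tcp_rot: [-97.8, 89.9, -14.8]
wrist_force: [-0.8, -0.8, 0.2]
grip_width: 0.872
```

Emit:
arm_command(targets=[{"delta_pos": [0,0,0],"spin": 0},{"delta_pos": [0,0,0],"spin": 0},{"delta_pos": [0,0,0],"spin": 0},{"delta_pos": [0,0,0],"spin": 0},{"delta_pos": [0,0,0],"spin": 0}], claw=0.045, grip_force=30)

```text
clock: 30.7
position: [0.4099, -0.1406, 0.0569]
tcp_rot: [-103.2, 89.9, -20.2]
wrist_force: [-1.2, -0.2, 5.0]
grip_width: 0.594
```

Emit:
arm_command(targets=[{"delta_pos": [-0.01,0,0],"spin": 0},{"delta_pos": [-0.04,0,0],"spin": 0},{"delta_pos": [-0.09,0,0],"spin": 0},{"delta_pos": [-0.14,0,0],"spin": 0},{"delta_pos": [-0.19,0,0],"spin": 0}])

```text
clock: 31.2
position: [0.4084, -0.14, 0.2487]
tcp_rot: [73.9, 89.9, 156.9]
wrist_force: [0.6, -1.3, -2.6]
grip_width: 0.594
```

```bash
python3 -c "
from h import *
print(plan([.555,.3088,.27],83.3)); print(sense()['position'])"
```

```text
([-0.0213, -0.0908, 0.4633], -0.29, np.float64(-102.1))
[ 0.40839625 -0.13995275  0.24867969]
```

Emit:
arm_command(targets=[{"delta_pos": [-0.01,-0.009,0.043],"spin": 0},{"delta_pos": [-0.02,-0.018,0.089],"spin": 0},{"delta_pos": [-0.021,-0.027,0.137],"spin": 0},{"delta_pos": [-0.021,-0.036,0.185],"spin": 0},{"delta_pos": [-0.021,-0.045,0.232],"spin": 0}])

```text
clock: 31.7
position: [0.482, 0.0864, 0.268]
tcp_rot: [105.3, 90.0, -171.7]
wrist_force: [0.3, -0.1, -1.8]
grip_width: 0.588
```

Emit:
arm_command(targets=[{"delta_pos": [0,-0.009,0.047],"spin": 0},{"delta_pos": [0,-0.018,0.094],"spin": 0},{"delta_pos": [0,-0.027,0.141],"spin": 0},{"delta_pos": [0,-0.036,0.185],"spin": 0},{"delta_pos": [0,-0.0455,0.231],"spin": 0}])

```text
clock: 32.2
position: [0.5552, 0.3097, 0.2675]
tcp_rot: [129.3, 89.9, -147.6]
wrist_force: [0.2, 1.1, -1.9]
grip_width: 0.591
```

Emit:
arm_command(targets=[{"delta_pos": [0,0,0],"spin": 0},{"delta_pos": [0,0,0],"spin": 0},{"delta_pos": [0,0,0],"spin": 0}])

```text
clock: 32.5
position: [0.5549, 0.3071, 0.2673]
tcp_rot: [136.3, 89.9, -140.7]
wrist_force: [0.3, -0.4, -2.4]
grip_width: 0.593
```

```bash
python3 -c "
from h import *
print(plan([.555,.3088,.111],83.3)); print(sense()['position'])"
```

```text
([0.1563, -0.0, 0.0019], -0.31, np.float64(-54.2))
[0.55494536 0.30709315 0.26728495]
```

Emit:
arm_command(targets=[{"delta_pos": [0.02,0,0.0015],"spin": 0},{"delta_pos": [0.06,0,0.0015],"spin": 0},{"delta_pos": [0.1,0,0.0015],"spin": 0},{"delta_pos": [0.118,0,0.0015],"spin": 0},{"delta_pos": [0.127,0,0.0015],"spin": 0}])

```text
clock: 33.0
position: [0.5546, 0.3075, 0.1387]
tcp_rot: [127.9, 89.8, -149.2]
wrist_force: [-0.3, -0.5, -3.0]
grip_width: 0.592
```

Emit:
arm_command(targets=[{"delta_pos": [0.008,0,0],"spin": 0},{"delta_pos": [0.015,0,0],"spin": 0},{"delta_pos": [0.022,0,0],"spin": 0},{"delta_pos": [0.028,0,0],"spin": 0},{"delta_pos": [0.029,0,0],"spin": 0}])

```text
clock: 33.5
position: [0.5556, 0.3096, 0.111]
tcp_rot: [126.5, 90.0, -150.5]
wrist_force: [0.2, 0.4, -2.9]
grip_width: 0.595
```

Emit:
arm_command(targets=[{"delta_pos": [0.0005,0,0],"spin": 0},{"delta_pos": [0.001,0,0],"spin": 0},{"delta_pos": [0.0015,0,0],"spin": 0},{"delta_pos": [0.0015,0,0],"spin": 0}])

```text
clock: 33.9
position: [0.5559, 0.3097, 0.1101]
tcp_rot: [-44.2, 90.0, 38.8]
wrist_force: [-0.5, -0.2, -2.2]
grip_width: 0.594
```

Emit:
arm_command(targets=[{"delta_pos": [0.0005,0,0],"spin": 0},{"delta_pos": [0.001,0,0],"spin": 0},{"delta_pos": [0.0015,0,0],"spin": 0},{"delta_pos": [0.0015,0,0],"spin": 0}])

```text
clock: 34.3
position: [0.5558, 0.3096, 0.1084]
tcp_rot: [126.4, 90.0, -150.6]
wrist_force: [0.4, 0.0, -2.7]
grip_width: 0.596
```

Emit:
arm_command(targets=[{"delta_pos": [0.0005,0,0],"spin": 0},{"delta_pos": [0.0005,0,0],"spin": 0}])

```text
clock: 34.5
position: [0.5559, 0.3097, 0.1081]
tcp_rot: [-59.9, 90.0, 23.1]
wrist_force: [0.1, 0.1, -1.5]
grip_width: 0.596
```

Emit:
arm_command(targets=[{"delta_pos": [0.0005,0,0],"spin": 0},{"delta_pos": [0.0008,0,0],"spin": 0},{"delta_pos": [0.0008,0,0],"spin": 0}])

```text
clock: 34.8
position: [0.5561, 0.3098, 0.1081]
tcp_rot: [-63.7, 90.0, 19.3]
wrist_force: [-3.2, -0.7, 6.8]
grip_width: 0.593
```

Emit:
arm_command(targets=[{"delta_pos": [0,0,0],"spin": 0},{"delta_pos": [0,0,0],"spin": 0},{"delta_pos": [0,0,0],"spin": 0},{"delta_pos": [0,0,0],"spin": 0},{"delta_pos": [0,0,0],"spin": 0}], claw=0.076)

```text
clock: 35.3
position: [0.5559, 0.3097, 0.1071]
tcp_rot: [137.4, 90.0, -139.6]
wrist_force: [0.1, -0.3, -1.2]
grip_width: 0.824
```

Emit:
arm_command(targets=[{"delta_pos": [-0.03,0,0],"spin": 0},{"delta_pos": [-0.07,0,0],"spin": 0},{"delta_pos": [-0.11,0,0],"spin": 0},{"delta_pos": [-0.15,0,0],"spin": 0},{"delta_pos": [-0.15,0,0],"spin": 0}])

```text
clock: 35.8
position: [0.5586, 0.3111, 0.2635]
tcp_rot: [-53.9, 89.5, 29.1]
wrist_force: [0.2, 1.2, 0.4]
grip_width: 0.824
```

Emit:
arm_command(targets=[{"delta_pos": [0,0,-0.045],"spin": 0},{"delta_pos": [0,0,-0.09],"spin": 0},{"delta_pos": [0,0.02,-0.135],"spin": 0},{"delta_pos": [0,0.04,-0.18],"spin": 0},{"delta_pos": [0,0.06,-0.225],"spin": 0}])

```text
clock: 36.3
position: [0.4674, 0.0921, 0.2562]
tcp_rot: [118.9, 89.9, -158.1]
wrist_force: [0.6, -0.4, 0.7]
grip_width: 0.825
```

Emit:
arm_command(targets=[{"delta_pos": [0,0.02,-0.04],"spin": 0},{"delta_pos": [0,0.04,-0.08],"spin": 0},{"delta_pos": [0,0.04,-0.12],"spin": 0},{"delta_pos": [0,0.04,-0.16],"spin": 0},{"delta_pos": [0,0.04,-0.16],"spin": 0}])

```text
clock: 36.8
position: [0.4087, -0.0638, 0.2568]
tcp_rot: [172.6, 89.9, -104.6]
wrist_force: [-0.3, 0.4, -0.3]
grip_width: 0.825
```

Run:
```python
from h import *
t=get_image("top"); s=get_image("side")
a=cv2.resize(t["color"][115:295,125:325],None,fx=2.6,fy=2.6,interpolation=cv2.INTER_CUBIC)
b=cv2.resize(s["color"][120:260,215:405],None,fx=2.6,fy=2.6,interpolation=cv2.INTER_CUBIC)[:,:280]
h=max(a.shape[0],b.shape[0]); o=np.zeros((h,a.shape[1]+b.shape[1],3),np.uint8); o[:a.shape[0],:a.shape[1]]=a;o[:b.shape[0],a.shape[1]:]=b
cv2.imwrite("pics/end.png",o)
for n,P in {"L":[.555,.3088,.164],"D+":[.5787,.2185,.153],"D-":[.5112,.2263,.153],"S+":[.568,.132,.14],"S-":[.501,.14,.14]}.items():
    print(n,((proj(t,P)[0]-[125,115])*2.6).round(),((proj(s,P)[0]-[215,120])*2.6+[520,0]).round())
```

```text
L [ 46. 290.] [695.  -1.]
D+ [151. 261.] [716.  39.]
D- [143. 338.] [651.  35.]
S+ [252. 271.] [703.  85.]
S- [244. 347.] [635.  80.]
```

View pics/end.png

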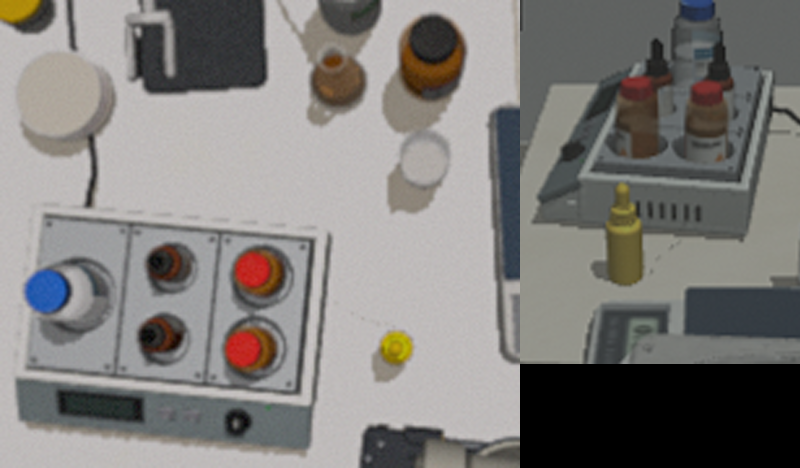

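Final view: all five bottles are upright in their wells. The S+ cap looks slightly right of prediction, so I'll measure that numerically before handing in.

Run:
```python
from h import *
t=get_image("top"); s=get_image("side")
x=np.array([np.cos(np.radians(-6.6)),np.sin(np.radians(-6.6))]); y=np.array([-x[1],x[0]])
for nm,im,box in (("top",t,(125,185,260,295)),("side",s,(240,110,330,200))):
    x0,y0,x1,y1=box; hsv=cv2.cvtColor(im["color"],cv2.COLOR_BGR2HSV)[y0:y1,x0:x1].astype(int); h,S,v=hsv[...,0],hsv[...,1],hsv[...,2]
    for col,m in (("red",((h<6)|(h>174))&(S>150)&(v>90)),("blue",(h>100)&(h<125)&(S>150)&(v>70))):
        n,_,st,c=cv2.connectedComponentsWithStats(m.astype(np.uint8))
        for i in range(1,n):
            if st[i,4]>25:
                p=c[i]+[x0,y0]; P=onz(im,p,.14 if col=="red" else .164)
                print(nm,col,p.round(1),st[i,2:],P.round(4), [ (k,np.round([ (P[:2]-w)@x,(P[:2]-w)@y],4)) for k,w in {"L":np.array([.555,.3088]),"S+":np.array([.5683,.132]),"S-":np.array([.501,.140])}.items() if np.linalg.norm(P[:2]-w)<.03])
```

```text
top red [221.7 218.3] [ 14  14 139] [0.5705 0.1322 0.14  ] [('S+', array([0.0022, 0.0004]))]
top red [218.  248.9] [ 13  13 142] [0.5005 0.1417 0.14  ] [('S-', array([-0.0007,  0.0017]))]
top blue [142.8 226.5] [ 16  16 198] [0.5551 0.3084 0.164 ] [('L', array([ 0.0001, -0.0003]))]
side red [259.  151.2] [ 9  4 26] [0.5005 0.1384 0.14  ] [('S-', array([-0.0003, -0.0017]))]
side red [286.3 153.1] [10  4 28] [0.5704 0.1284 0.14  ] [('S+', array([ 0.0025, -0.0034]))]
side blue [283.5 119.9] [11  4 27] [0.558  0.3064 0.164 ] [('L', array([ 0.0033, -0.002 ]))]
```

All within about 2 mm from the top view, consistent with free standing on the well floors. Handing in.

```bash
python3 -c "
from h import *
print(finish_job())"
```

```text
the job is handed in; nothing more can be done
None
```

All five bottles are in the wells of their own blocks, and I handed the job in at about 37 s on the robot's clock. `finish_job` reports no verdict, so success is judged from my own checks.

- **Placing:** Each bottle was lowered until the wrist force showed contact, within about 1 mm of the expected floor height. It was then released and the gripper raised clear.
- **Caps in the final pictures:** From the top camera, the red and blue caps lie within 2.3 mm of their well centres, against the 8 mm allowed. The side camera put them within about 4.5 mm, rougher because less of each cap was visible.
- **Droppers:** I checked these by eye only. Both look upright in their wells, with bulbs close to the predicted spots.
- **Left alone:** The amber bottle, beaker and yellow look-alike stand upright where they appeared before. I judged this from the picture and did not measure it.

No check failed. An early reading of the second dropper's position was off by about 3.5 mm, which the wrist camera corrected before I gripped it.

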